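Calibrate the bench scale with its check weights

ROBOT

A 6-joint arm with a two-finger parallel gripper is mounted at the origin on the work surface. World frame = base frame: x ahead of the robot, y to its left, z up, the work surface at z = 0. Lengths are in m, angles in rad, forces in N, time in s.
With the tool pointing down it reaches from about 0.275 to 0.875 m from the base axis. Payload 12.5 kg.
Tool frame: the origin (TCP) lies where the fingers leave the gripper's body, on its centre line; the fingertips stand 73 mm ahead of it and the grasp point (between the pads) lies 54 mm ahead of it; y points along the fingers, x is the direction in which the jaws open and shut, and the axes are right-handed (so a half turn about y gives the same grasp; the last joint's range is limited). The gripper opens to 85 mm and grips with 20 to 120 N. Pads are 22 mm wide; open, the fingers measure 114 mm over their backs; the gripper's body (76 mm by 85 mm) begins 54 mm behind the grasp point. The pads swing forward as they close: fully open they stand 13 mm farther back than shut.
Start: joints at [-1.376, 0.351, 1.652, -0, 1.139, -0.085], TCP at [0.152, -0.529, 0.304] pointing down, gripper open.
Joint ranges: [-2.75, 2.75], [-0.79, 2.1], [0.01, 2.65], [-1.57, 4.71], [0.07, 3.14], [-2.87, 2.87]. Speed limits (rad/s): [2.22, 2.22, 2.79, 3.14, 3.14, 3.14].

INTERFACE

Orientations are given as a unit quaternion [w, x, y, z].
In Python, from bench import manip gives the robot as it stands. Calls block until the motion is done:
- manip.movep(position, orientation): joint-space move of the TCP to a pose.
- manip.line_to(position, attitude=None, v=0.15): straight line of the TCP; attitude=None keeps the orientation; v is the mean speed in m/s.
- manip.set_joints(angles): joint-space move.
- manip.set_gripper(opening, f_grip=None): finger opening in m; f_grip is the grip in N (None keeps the last); returns when the fingers have stopped.
- manip.sleep(seconds).
- manip.solve_ik(position, orientation): joint angles nearest the present ones, or None.
- manip.snapshot(name): name is "side" or "top" or "wrist"; returns a dict with "pixels" (480x640x3 uint8, red, green, blue), "range_z" (480x640 float32, m along the optical axis (not along the pixel's ray), 0 where there is no reading), "fx", "fy", "cx", "cy" (pixels), "dist" ([k1, k2, p1, p2, k3] as OpenCV has them; the pictures are not rectified), "cam_to_world" (4x4, takes a point from camera to world coordinates); the wrist camera has in their place "hand_eye" (4x4, takes a point from camera to tool coordinates, whose origin is the TCP and whose axes are the tool frame's). Camera axes: x right, y down, z forward; pixel columns grow to the right and rows downward; lengths in m; the calibration is good to about 2 mm. A picture is of the moment at which its call begins: read the wrist's pose just before it.
A pose or a line that the arm cannot do raises manip.PlanningError and nothing moves.
- manip.finish_job(): hands the job in, once; it reports no verdict.
Trained networks look in the newest picture that a camera, given by its name, has taken for a name from the list of things; names that differ only in an ending like _2 or _b are one class to them, and where a whole thing is asked for, a point or a joint stands for the part that bears it (a point fixed in the world has none). Each returns a list of dicts, best first, with "p" (0 to 1); they miss things now and then, are a little off and sometimes report something else, mostly with a low value. They report only what shows in the picture. A call takes as long as a camera call. They do not tell look-alikes from the thing itself.
- manip.look_for(camera, target): "box" ([left, top, right, bottom] in pixels, round what is visible of it).
Readings, each from a call of its own:
- manip.get_t(): time.
- manip.get_joints(): joint angles.
- manip.get_dq(): joint speeds.
- manip.get_effort(): joint torques, N m.
- manip.get_eef_pos(): TCP position.
- manip.get_orientation(): TCP orientation.
- manip.get_ft_force(): force on the tool from outside, world axes, zero at the start.
- manip.get_ft_torque(): the same for the moment, N m.
- manip.get_opening(): finger opening in m.
Only numpy, scipy, OpenCV 4.12 (cv2) and the standard library are available. Lean on these libraries where they do the work, as an engineer would, in place of code of your own. Each camera call takes 0.05 s, during which the arm holds its last target.

TASK

Calibrate the bench scale: with its pan empty, flip up the guard on the control box until it stays up by itself and press the button under it fully to set the zero. Then gently stand all the brass check weights that are on the bench together on the pan, grouped about its centre wholly inside the engraved circle, let go of them, and press the button fully again. Finally put every weight away upright in the wooden tray and close the guard, without pushing the pan down to its stop or disturbing the other things on the bench.

Things in the scene. Friction and masses are not known exactly. Their poses are not given: they have to be found in the camera images.
- weight_500: brass check weight, about 500 g (true mass within 10 %): a plain disc 60 mm across and 20 mm high with a slim round knob on top, 16 mm across and 22 mm high (42 mm high overall), gripped by the knob. Origin: centre of the underside, z up. May be absent (None)
- weight_200a: brass check weight, about 200 g (true mass within 10 %): a plain disc 38 mm across and 20 mm high with a slim round knob on top, 16 mm across and 22 mm high (42 mm high overall), gripped by the knob. Origin: centre of the underside, z up. May be absent (None)
- weight_200b: brass check weight, about 200 g (true mass within 10 %): a plain disc 38 mm across and 20 mm high with a slim round knob on top, 16 mm across and 22 mm high (42 mm high overall), gripped by the knob. Origin: centre of the underside, z up. May be absent (None)
- weight_100: brass check weight, about 100 g (true mass within 10 %): a plain disc 32 mm across and 20 mm high with a slim round knob on top, 16 mm across and 22 mm high (42 mm high overall), gripped by the knob. Origin: centre of the underside, z up. May be absent (None)
- pan_centre (a point): centre of the upper face of the scale's round flat aluminium pan, 192 mm across with a rim 3 mm thick and 10 mm high; 72 mm above the bench when empty, z up. A circle of 70 mm radius is engraved round it. The pan stands on a grey round base 176 mm across and 50 mm high that is fixed to the bench
- scale_pan (a joint): how far the sprung pan has sunk, m: 0 when empty, about 8 mm per kg (1200 N/m), 0.016 at its stop
- guard (a joint): angle of the sheet-metal guard hood over the button, rad: 0 shut, 2.0 fully open against its stop, leaning back. It falls shut when let go below about 1.6 and falls on open to 2.0 by itself beyond about 1.7; it turns freely
- guard_hinge (a point): middle of the guard's hinge, fixed on the control box 83 mm above the bench. x points horizontally from the front of the box to its back, y along the hinge, z up. The shut hood runs 82 mm from the hinge to the front (-x), 66 mm wide, with side walls 23 mm deep and an open front; the button lies 54 mm in front of the hinge.
- control_box: grey control box fixed to the bench, 150 mm (x) by 130 mm (y), 55 mm high, with the guard and button on its top. Origin: centre of the underside; x points from its front to its back, z up; the hinge is 42 mm behind the centre
- guard_tab (a point): centre of the black finger tab that sticks out from the middle of the hood's free edge, 94 mm from the hinge: 10 mm thick along the hinge, 14 mm high, its free part about 21 mm long (from 82 to 103 mm from the hinge). Turns with the hood. It can be pinched from above across its 10 mm with the hood turning between the pads
- cal_button_top (a point): centre of the top of the black round push button under the guard, 28 mm across; 73 mm above the bench when up, z up
- cal_button (a joint): how far the sprung button is pushed in, m: 0 up, 0.006 fully in (about 4 N); it springs back when let go
- tray: shallow dark wooden tray fixed to the bench, 150 mm (x) by 260 mm (y), walls 6 mm thick and 15 mm high. Origin: centre of the underside, the inner floor 6 mm above it (z up)
- wedge: black rubber wedge 16 x 55 x 12 mm lying between the tray and the weights; not part of the job, leave it alone
- screwdriver: screwdriver lying beyond the tray; not part of the job, leave it alone
- hammer: hammer lying at the left of the bench; not part of the job, leave it alone
- brush: brush lying at the right, near the robot; not part of the job, leave it alone
- tape: roll of paper tape, 90 mm across; not part of the job, leave it alone
- glue: white glue bottle, 150 mm high; not part of the job, leave it alone
- jar: glass jar, 85 mm high; not part of the job, leave it alone
- key_stick: loose wooden piano key, 210 x 22 x 22 mm; not part of the job, leave it alone
Not all that is in view belongs to the job. Leave any grey or purple look-alike of the weight_500 alone. What is shaped like the control_box but purple is not meant.

How it is judged:
By the outcome, as a careful person would: the job done as asked, in the order asked, and still so for the second after the job is handed in, with the robot touching nothing.
Of weight_500, weight_200a, weight_200b, weight_100 only 2 to 4 are there at a start; the rules pass over those that are not, and their reading is None.
At some moment in a run one of weight_500, weight_200a, weight_200b, weight_100 may be knocked a few centimetres aside while the robot is not near it.
It also fails if it takes over 210 s, if anything falls off the work surface, if the arm or the gripper's body presses on something with over 40 N, if the wrist force passes 120 N, or if a joint passes its speed limit or range.

## Working session

There is one attempt and no reset: what is moved stays moved. The work goes in short steps, each a Python script; the robot and the scene stay as the last script left them, time stands still between calls to the robot, and variables do not carry over. Pictures are saved under pics/ and viewed, and the job is handed in when it is done.

```bash
ls; mkdir -p pics
cat > h.py <<'E'
import numpy as np, cv2
from scipy.spatial.transform import Rotation as R
from bench import manip
def save(s,n,crop=None,scale=1):
    p=s["pixels"]
    if crop: p=p[crop[1]:crop[3],crop[0]:crop[2]]
    if scale!=1: p=cv2.resize(p,None,fx=scale,fy=scale,interpolation=cv2.INTER_CUBIC)
    cv2.imwrite("pics/"+n,cv2.cvtColor(p,cv2.COLOR_RGB2BGR))
def K(s): return np.array([[s["fx"],0,s["cx"]],[0,s["fy"],s["cy"]],[0,0,1.]])
def toolT():
    T=np.eye(4);q=np.array(manip.get_orientation());T[:3,:3]=R.from_quat(q[[1,2,3,0]]).as_matrix();T[:3,3]=manip.get_eef_pos();return T
def snap(name):
    if name=="wrist":
        T=toolT();s=manip.snapshot(name);s["T"]=T@np.array(s["hand_eye"])
    else:
        s=manip.snapshot(name);s["T"]=np.array(s["cam_to_world"])
    return s
def ray(s,uv):
    uv=np.array(uv,float).reshape(-1,1,2)
    n=cv2.undistortPoints(uv,K(s),np.array(s["dist"],float)).reshape(-1,2)
    d=np.c_[n,np.ones(len(n))]
    return s["T"][:3,3],d@s["T"][:3,:3].T,d
def at_z(s,uv,z):
    o,d,_=ray(s,uv); return o+d*((z-o[2])/d[:,2])[:,None]
def deproj(s,uv):
    o,d,_=ray(s,uv); uv=np.array(uv).reshape(-1,2).astype(int)
    return o+d*s["range_z"][uv[:,1],uv[:,0]][:,None]
def cloud(s):
    v,u=np.mgrid[0:480,0:640]; uv=np.c_[u.ravel(),v.ravel()]
    P=deproj(s,uv).reshape(480,640,3); P[s["range_z"]==0]=np.nan; return P
def proj(s,P):
    Ti=np.linalg.inv(s["T"]); p,_=cv2.projectPoints(np.array(P,float).reshape(-1,3),cv2.Rodrigues(Ti[:3,:3])[0],Ti[:3,3],K(s),np.array(s["dist"],float)); return p.reshape(-1,2)
def down(yaw):
    # tool y? returns quat wxyz, tool z down... yaw= direction of jaw axis x in world
    x=np.array([np.cos(yaw),np.sin(yaw),0]); return x
E
python3 - <<'E'
from h import *
print(manip.get_t(),manip.get_eef_pos(),manip.get_orientation(),manip.get_opening()); print(toolT())
for n in ["top","side","wrist"]:
    s=snap(n); save(s,n+"0.png"); print(n,s["T"].round(3).tolist(),s["fx"])
    for t in ["weight_500","weight_200a","weight_100","control_box","guard","guard_tab","tray","scale_pan","wedge"]:
        try: print(t,[(np.round(d["box"]).astype(int).tolist(),round(d["p"],2)) for d in manip.look_for(n,t)])
        except Exception as e: print(t,e)
E
```

```text
pics
0.0 [ 0.15185337 -0.52835313  0.30337012] [ 0.56511035 -0.56456098  0.42570072 -0.42508834] 0.08542758214737413
[[ 2.76157599e-01 -2.24399134e-04  9.61112340e-01  1.51853371e-01]
 [-9.61111667e-01  1.14162156e-03  2.76157672e-01 -5.28353127e-01]
 [-1.15919611e-03 -9.99999323e-01  9.95948432e-05  3.03370116e-01]
 [ 0.00000000e+00  0.00000000e+00  0.00000000e+00  1.00000000e+00]]
top [[0.026, -0.986, 0.165, 0.353], [-1.0, -0.025, 0.005, -0.019], [-0.001, -0.165, -0.986, 1.36], [0.0, 0.0, 0.0, 1.0]] 501.5749784637364
weight_500 [([316, 271, 335, 290], 0.89), ([269, 321, 292, 344], 0.86)]
weight_200a [([265, 284, 282, 302], 0.7), ([240, 154, 270, 185], 0.44)]
weight_100 [([316, 271, 335, 290], 0.89), ([269, 321, 292, 344], 0.86)]
control_box [([182, 288, 243, 357], 0.86), ([176, 208, 238, 275], 0.81)]
guard [([180, 218, 215, 256], 0.87), ([196, 303, 224, 343], 0.64), ([321, 260, 343, 266], 0.45)]
guard_tab [([196, 301, 229, 345], 0.68)]
tray [([263, 190, 356, 242], 0.84), ([373, 157, 401, 186], 0.74), ([122, 211, 158, 307], 0.48), ([182, 218, 215, 258], 0.47)]
scale_pan [([386, 224,
[... 378 characters left out ...]
.92), ([368, 300, 401, 329], 0.9), ([344, 241, 370, 269], 0.56)]
control_box [([270, 313, 376, 415], 0.84), ([177, 278, 276, 374], 0.69), ([153, 240, 183, 302], 0.6)]
guard [([294, 324, 348, 370], 0.92), ([196, 283, 248, 330], 0.56)]
guard_tab [([295, 322, 349, 371], 0.93), ([197, 286, 246, 327], 0.73), ([282, 150, 308, 184], 0.63)]
tray [([221, 197, 340, 284], 0.66)]
scale_pan [([357, 148, 430, 199], 0.94)]
wedge [([332, 235, 352, 254], 0.74)]
wrist [[0.277, -0.913, -0.301, 0.229], [-0.961, -0.263, -0.087, -0.506], [-0.0, 0.313, -0.95, 0.375], [0.0, 0.0, 0.0, 1.0]] 392.5705894054648
weight_500 []
weight_200a []
weight_100 []
control_box []
guard []
guard_tab []
tray []
scale_pan []
wedge []
```

Run:
```python
import cv2
a=cv2.imread('pics/top0.png')
cv2.imwrite('pics/topc.png',cv2.resize(a[130:390,100:500],(800,520),interpolation=cv2.INTER_CUBIC))
```

```text
(no output)
```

View pics/topc.png

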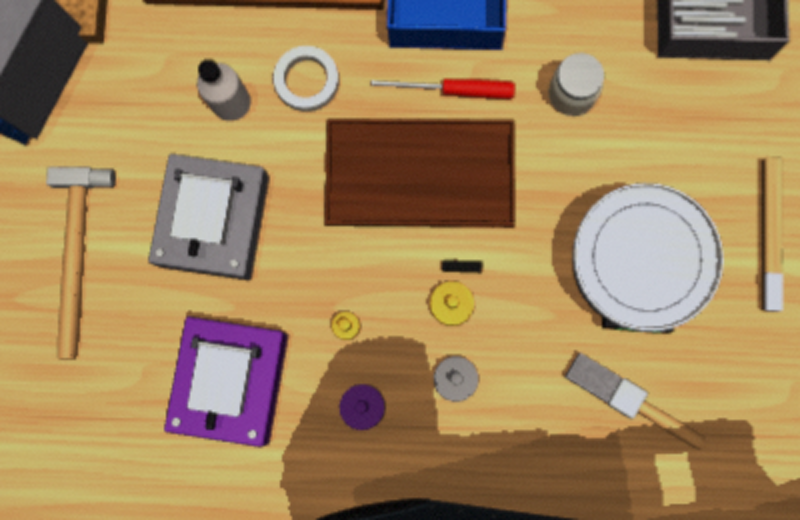

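View pics/side0.png

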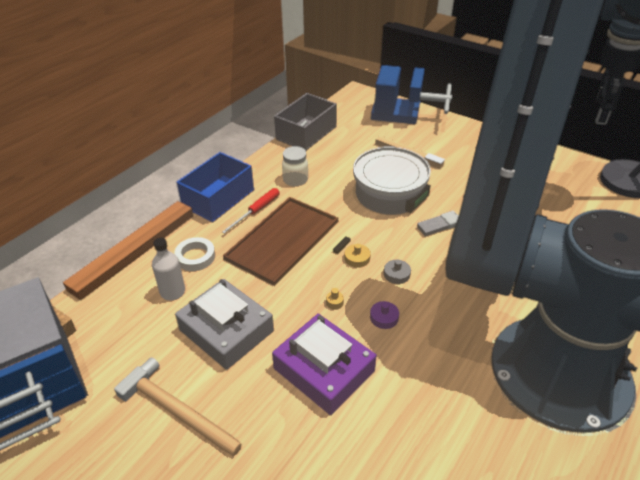

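View pics/top0.png

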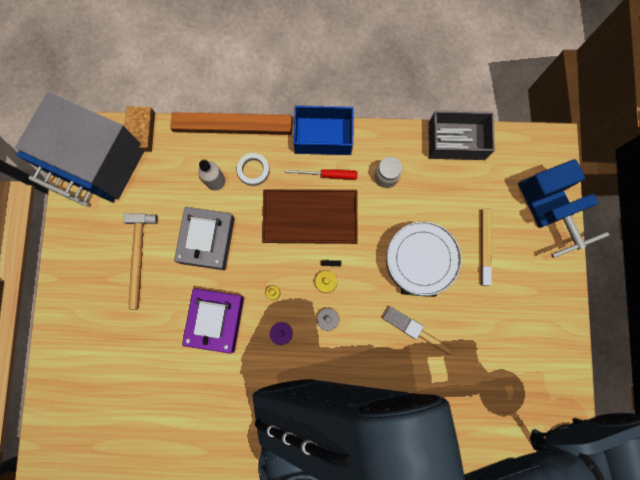

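Run:
```python
from h import *
s=snap("top"); P=cloud(s)
hsv=cv2.cvtColor(s["pixels"],cv2.COLOR_RGB2HSV)
np.savez('top.npz',P=P)
# heights
H=P[...,2]
def show(n,u0,v0,u1,v1):
    Q=P[v0:v1,u0:u1].reshape(-1,3);h=Q[:,2]
    print(n,'zmax',np.nanmax(h).round(3),'med',np.nanmedian(h).round(3))
# brass blobs by depth
for n,(u,v) in dict(w500=(326,281),small=(272,292),grey=(328,319),purp=(281,333),box=(205,240),pan=(424,257),tray=(310,215),wedge=(331,263),tab=(196,253)).items():
    print(n,at_z(s,(u,v),0.0).round(3),P[v,u].round(3))
# disc: points 12<z<30 near
for n,(u,v) in dict(w500=(326,281),small=(272,292)).items():
    sub=P[v-16:v+17,u-16:u+17].reshape(-1,3)
    d=sub[(sub[:,2]>.012)&(sub[:,2]<.028)]; k=sub[(sub[:,2]>.03)]
    print(n,len(d),d.min(0),d.max(0),k.mean(0) if len(k) else None,len(k))
# yellow mask
m=((hsv[...,0]>22)&(hsv[...,0]<34)&(hsv[...,1]>170)).astype(np.uint8)
nn,l,st,c=cv2.connectedComponentsWithStats(m)
for i in range(1,nn):
    if st[i,4]>30: print(st[i],c[i],at_z(s,c[i],.02).round(3))
```

```text
w500 [[ 0.476 -0.038  0.   ]] [ 0.472 -0.038  0.044]
small [[0.443 0.107 0.   ]] [0.44  0.103 0.045]
grey [[ 0.375 -0.046  0.   ]] [ 0.374 -0.045  0.045]
purp [[0.334 0.079 0.   ]] [0.335 0.076 0.042]
box [[0.581 0.298 0.   ]] [0.567 0.278 0.084]
pan [[ 0.549 -0.305  0.   ]] [ 0.538 -0.289  0.075]
tray [[0.659 0.01  0.   ]] [0.657 0.01  0.01 ]
wedge [[ 0.526 -0.051  0.   ]] [ 0.525 -0.051  0.012]
tab [[0.544 0.32  0.   ]] [0.531 0.297 0.091]
w500 363 [ 0.44493564 -0.06947846  0.01253127] [ 0.51910595 -0.00847672  0.027148  ] [ 0.47426869 -0.03698825  0.04139213] 29
small 123 [0.42285396 0.08635938 0.01497936] [0.45793825 0.12197206 0.02773995] [0.44084962 0.10394815 0.04223127] 31
[316 271  21  22 346] [325.72254335 281.43352601] [[ 0.473 -0.037  0.02 ]]
[266 286  13  14 119] [272.67226891 292.84033613] [[0.439 0.103 0.02 ]]
```

```bash
cat >> h.py <<'E'
def q_down(a,tilt=0.0):
    x=np.array([np.cos(a),np.sin(a),0]); y=np.array([0,0,-1.]); z=np.cross(x,y)
    M=np.c_[x,y,z]
    q=R.from_matrix(M).as_quat(); return [q[3],q[0],q[1],q[2]]
E
python3 - <<'E'
from h import *
manip.movep([0.53,0.28,0.30],q_down(-np.pi/2))
print(manip.get_t(),manip.get_joints())
s=snap("wrist"); save(s,"box1.png"); np.savez('box1.npz',P=cloud(s),px=s["pixels"],T=s["T"])
for t in ["guard","guard_tab","control_box","cal_button"]:
    print(t,[(np.round(d["box"]).astype(int).tolist(),round(d["p"],2)) for d in manip.look_for("wrist",t)])
s=snap("top"); save(s,"top1.png",(100,130,500,390+0),2)
E
```

```text
4.675 [ 4.07335158e-01  4.44098457e-01  1.52264742e+00 -8.65462177e-05
  1.17478728e+00  1.97894379e+00]
guard [([316, 342, 400, 438], 0.92), ([258, 86, 362, 234], 0.76)]
guard_tab [([263, 87, 364, 236], 0.93), ([313, 342, 397, 441], 0.92)]
control_box [([229, 34, 411, 244], 0.97), ([278, 277, 434, 446], 0.7)]
cal_button []
```

View pics/box1.png

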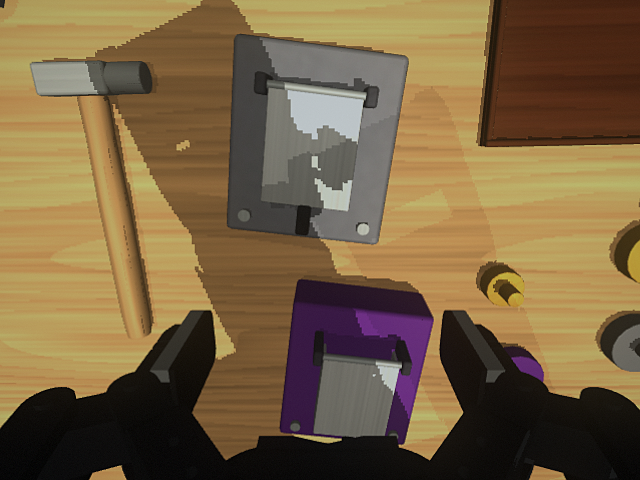

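View pics/top1.png

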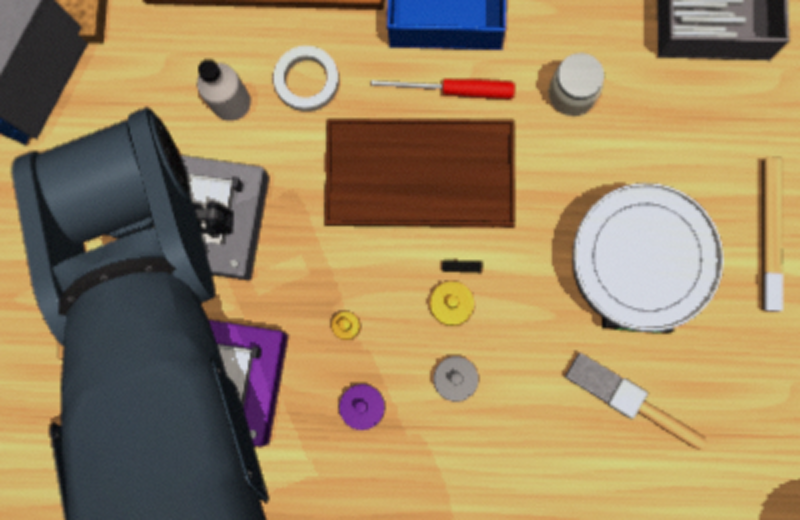

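```bash
python3 - <<'E'
from h import *
d=np.load('box1.npz');P=d['P'];px=d['px']
sub=P[30:250,225:412]; Z=sub[...,2]
m=(Z>.045)&(Z<.11)
Q=sub[m]; print('z hist',np.histogram(Q[:,2],bins=np.arange(.045,.11,.005)))
r=cv2.minAreaRect(Q[:,:2].astype(np.float32)); print(r)
# hood top plate
vv,uu=np.where((Z>.075)); H=sub[(Z>.075)]
hr=cv2.minAreaRect(H[(H[:,2]<.1)][:,:2].astype(np.float32)); print('hood',hr)
# tab by dark pixels
g=px[195:240,280:325].mean(2); tm=g<40
T=P[195:240,280:325][tm]; T=T[T[:,2]>.065]; print('tab',len(T),T.mean(0),T.min(0),T.max(0))
print(cv2.minAreaRect(T[:,:2].astype(np.float32)))
for name,(u,v) in dict(h_l=(268,80),h_r=(366,95),mid=(316,90),p1=(300,150),p2=(300,200),tabc=(303,212),tabe=(303,230)).items(): print(name,P[v,u].round(4))
# full top pic
import subprocess
E
python3 - <<'E'
import cv2
import sys; sys.path.insert(0,'.')
from h import *
s=snap("top"); save(s,"top2.png",(0,250,640,480),1.25)
b=np.load('box1.npz')['px'][30:260,210:420]
cv2.imwrite('pics/boxc.png',cv2.resize(b[...,::-1],None,fx=2.5,fy=2.5))
E
```

```text
z hist (array([    1,  2948, 16321,    95,    10,    12,    14,  1148, 10482,
         522,     0,     0]), array([0.045, 0.05 , 0.055, 0.06 , 0.065, 0.07 , 0.075, 0.08 , 0.085,
       0.09 , 0.095, 0.1  , 0.105]))
((0.5797352194786072, 0.29167866706848145), (0.1302589625120163, 0.15026693046092987), 83.16996002197266)
hood ((0.5739920139312744, 0.29246893525123596), (0.08390937000513077, 0.10962902009487152), 83.23640441894531)
tab 383 [0.53106909 0.29750523 0.09148069] [0.51966092 0.29200716 0.08461275] [0.54153316 0.30358776 0.09367053]
((0.530451774597168, 0.29762545228004456), (0.009980326518416405, 0.021939018741250038), 83.26461029052734)
h_l [0.6275 0.3192 0.0872]
h_r [0.618  0.253  0.0874]
mid [0.6213 0.287  0.086 ]
p1 [0.5811 0.2988 0.0857]
p2 [0.5447 0.2996 0.086 ]
tabc [0.5369 0.2972 0.0912]
tabe [0.5227 0.2975 0.0902]
```

View pics/boxc.png

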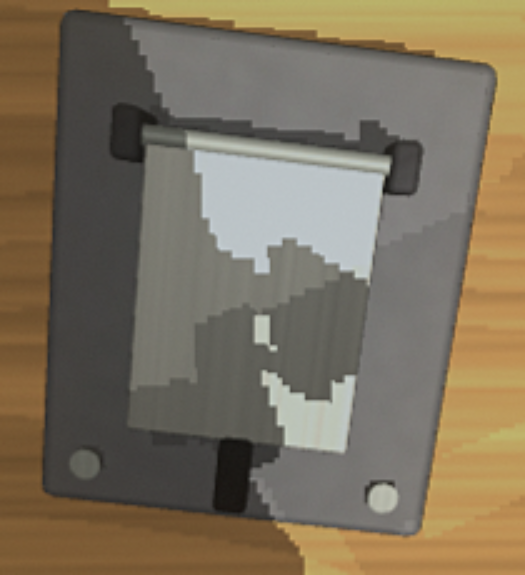

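```bash
ls -la pics
```

```text
total 3136
drwxr-xr-x 2 agent agent   4096 Dec  6 00:02 .
drwxr-xr-x 3 agent agent   4096 Dec  6 00:01 ..
-rw-r--r-- 1 agent agent 404156 Dec  6 00:01 box1.png
-rw-r--r-- 1 agent agent 272348 Dec  6 00:02 boxc.png
-rw-r--r-- 1 agent agent 439412 Dec  5 23:59 side0.png
-rw-r--r-- 1 agent agent 443256 Dec  5 23:59 top0.png
-rw-r--r-- 1 agent agent 480026 Dec  6 00:01 top1.png
-rw-r--r-- 1 agent agent 298707 Dec  6 00:02 top2.png
-rw-r--r-- 1 agent agent 469629 Dec  6 00:00 topc.png
-rw-r--r-- 1 agent agent 380708 Dec  5 23:59 wrist0.png
```

View top2.

View pics/top2.png

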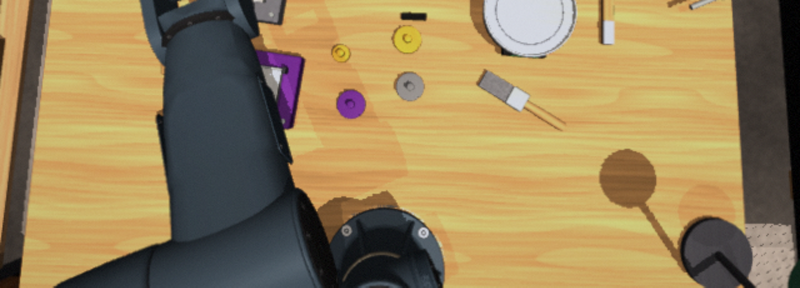

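```bash
cat >> h.py <<'E'
yaw=-np.deg2rad(6.83)
ex=np.array([np.cos(yaw),np.sin(yaw),0]); C=np.array([0.5797,0.2917,0]); HG=C+.042*ex+np.array([0,0,.083])
QB=q_down(-np.pi/2+yaw)
def tabpose(th,r=.0985,ahead=.062):
    return HG+r*(-np.cos(th)*ex+np.sin(th)*np.array([0,0,1.]))+np.array([0,0,ahead])
BT=HG-.054*ex; BT[2]=.073
def ft(): return np.array(manip.get_ft_force()).round(2)
E
python3 - <<'E'
from h import *
manip.set_gripper(0.032,20)
p=tabpose(0)
manip.movep(p+[0,0,.06],QB)
manip.line_to(p+[0,0,.0],v=.08)
print(ft(), manip.get_eef_pos()-p)
manip.set_gripper(0.0,20); print('open',manip.get_opening(),ft(),manip.get_t())
s=snap("wrist"); save(s,"tab1.png")
E
```

```text
[-0.    1.49  0.47] [0.00022202 0.00013159 0.00035888]
open 0.009214745598331188 [-1.49  0.61  3.02] 7.275
```

View pics/tab1.png

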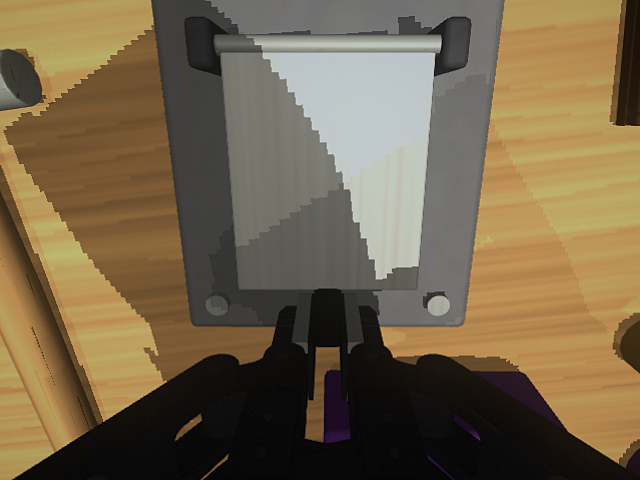

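Tab (327,320) is held between the pads, with the hood at (325,170). Now I swing it open.

Run:
```python
from h import *
for th in np.linspace(0.2,1.9,11):
    manip.line_to(tabpose(th),v=.09); print(round(th,2),ft(),round(manip.get_opening(),4))
s=snap("wrist"); save(s,"tab2.png"); s=snap("side"); save(s,"side2.png",(120,180,440,420),2.5)
print(manip.get_t())
```

```text
0.2 [3.02 3.27 0.32] 0.0095
0.37 [ 2.54  2.89 -1.6 ] 0.0092
0.54 [ 2.71  3.24 -1.91] 0.0092
0.71 [ 1.76  4.42 -0.28] 0.009
0.88 [1.94 3.65 0.66] 0.0094
1.05 [0.44 5.2  0.94] 0.0089
1.22 [ 0.31  4.57 -0.3 ] 0.009
1.39 [-0.51  5.16 -0.11] 0.0088
1.56 [-0.24  4.34  0.81] 0.0093
1.73 [-0.24  3.99  2.16] 0.0094
1.9 [1.3  3.87 3.95] 0.0094
11.125
```

View pics/side2.png

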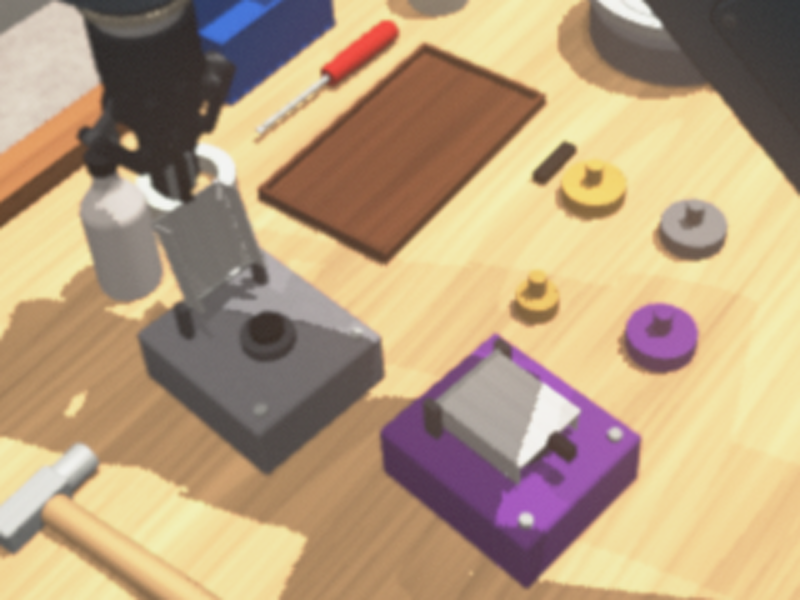

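Run:
```python
from h import *
manip.set_gripper(0.032,20)
manip.line_to(tabpose(1.9)+[0,0,.07],v=.12)
manip.sleep(.3)
s=snap("wrist"); save(s,"tab3.png"); np.savez('tab3.npz',P=cloud(s),px=s["pixels"]);s=snap("side"); save(s,"side3.png",(120,180,440,420),2.5)
print(manip.get_t(),ft())
qz=manip.get_joints(); print(qz)
# candidate press orientations: tool z sideways
for a in [yaw,yaw+np.pi,yaw-np.pi/2,yaw-np.pi/4,yaw-3*np.pi/4]:
    p=BT+[0,0,.073+.05]; print(round(a,2),manip.solve_ik(p,q_down(a)))
```

```text
12.6083 [ 0.05 -0.37  0.51]
[ 3.43429251e-01  6.51432987e-01  1.16512197e+00 -1.02320775e-05
  1.32544865e+00  2.03346374e+00]
-0.12 [ 4.03738161e-01  6.27878714e-01  1.49641605e+00 -4.44089210e-16
  1.01729789e+00  5.22944149e-01]
3.02 [ 4.03738161e-01  6.27878714e-01  1.49641605e+00 -4.44089210e-16
  1.01729789e+00 -2.61864850e+00]
-1.69 [ 4.03738161e-01  6.27878714e-01  1.49641605e+00 -4.44089210e-16
  1.01729789e+00  2.09374048e+00]
-0.9 [ 4.03738161e-01  6.27878714e-01  1.49641605e+00 -4.44089210e-16
  1.01729789e+00  1.30834231e+00]
-2.48 None
```

View pics/side3.png

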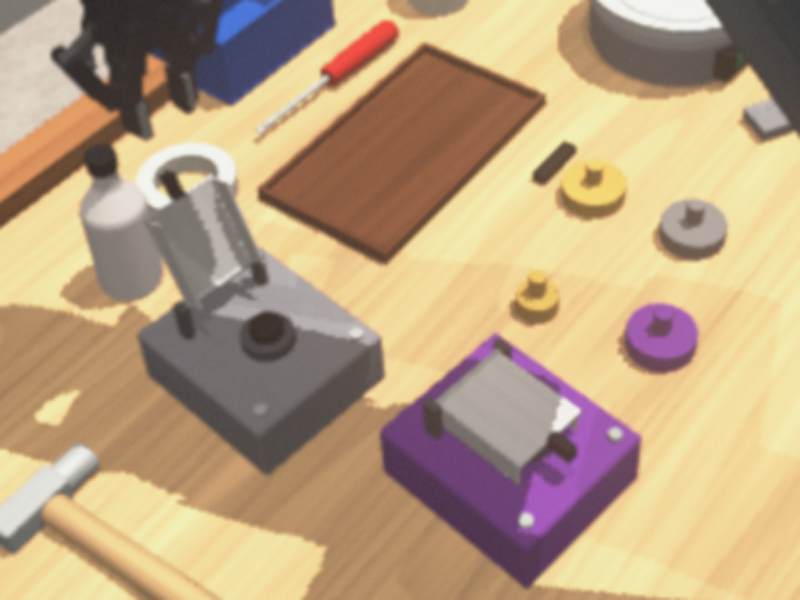

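View pics/tab3.png

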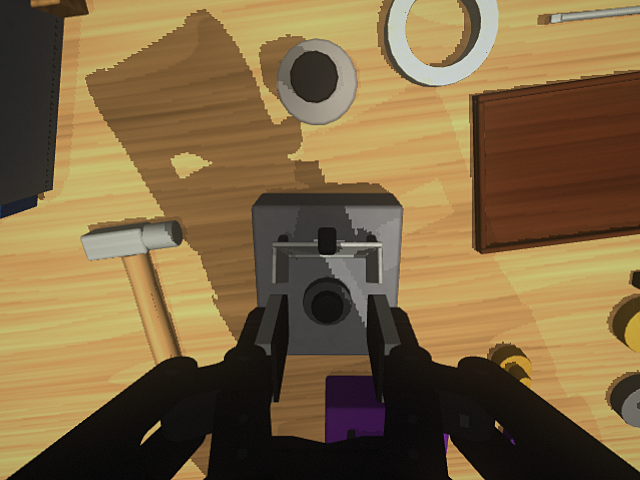

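```bash
cat >> h.py <<'E'
def press():
    q=q_down(yaw)
    manip.movep(BT+[0,0,.073+.10],q)
    manip.set_gripper(0.0,20)
    f0=ft(); print('f0',f0)
    manip.line_to(BT+[0,0,.073+.012],v=.12)
    z=.006
    while z>-.0095:
        manip.line_to(BT+[0,0,.073+z],v=.03)
        f=ft()-f0; print(round(z,4),f, manip.get_eef_pos()[2]-.073)
        if f[2]>14: break
        z-=.0015 if z<-.004 else .003
    manip.sleep(.3); print('hold',ft()-f0)
    manip.line_to(BT+[0,0,.073+.012],v=.05)
    manip.line_to(BT+[0,0,.073+.12],v=.15)
E
python3 - <<'E'
from h import *
manip.movep(BT+[0,0,.24],q_down(yaw))
press()
s=snap("side"); save(s,"side4.png",(120,180,440,420),2.5); print(manip.get_t())
E
```

```text
f0 [-0.49 -0.03  0.27]
0.006 [ 0.77 -0.45  0.48] 0.07898033397396727
0.003 [0.41 0.76 1.03] 0.0760359075033039
0.0 [1.43 0.32 2.26] 0.07305062889827628
-0.003 [-0.65 -0.77  8.83] 0.07063611619582454
-0.006 [-9.96 -6.21 32.54] 0.0701195180349216
hold [-10.54  -4.73  33.33]
18.7
```

View pics/side4.png

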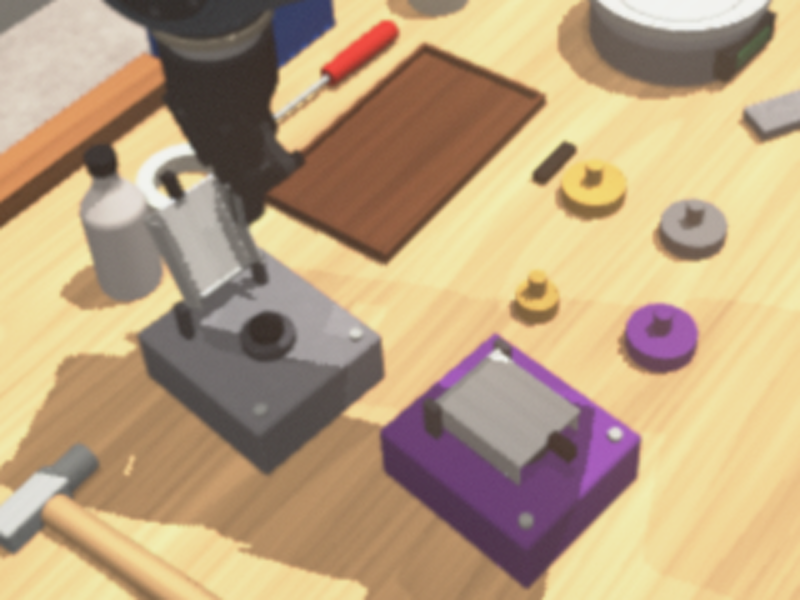

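Run:
```python
from h import *
d=np.load('tab3.npz');P=d['P'];px=d['px']
Z=P[...,2]
print('row', [(u,round(float(Z[302,u])*1000)) for u in range(290,366,3)])
print('col', [(v,round(float(Z[v,327])*1000)) for v in range(262,350,3)])
m=(Z[270:340,290:366]>.066)&(Z[270:340,290:366]<.085); Q=P[270:340,290:366][m]; print(Q.mean(0),len(Q),BT)
cv2.imwrite('pics/btn.png',cv2.resize(px[255:350,270:385,::-1],None,fx=6,fy=6))
```

```text
row [(290, 56), (293, 55), (296, 56), (299, 55), (302, 55), (305, 67), (308, 67), (311, 68), (314, 76), (317, 78), (320, 78), (323, 77), (326, 78), (329, 77), (332, 77), (335, 78), (338, 77), (341, 75), (344, 69), (347, 68), (350, 69), (353, 56), (356, 55), (359, 57), (362, 58), (365, 55)]
col [(262, 57), (265, 56), (268, 56), (271, 56), (274, 56), (277, 59), (280, 66), (283, 67), (286, 67), (289, 68), (292, 73), (295, 77), (298, 78), (301, 78), (304, 78), (307, 77), (310, 79), (313, 78), (316, 78), (319, 79), (322, 77), (325, 56), (328, 55), (331, 56), (334, 56), (337, 55), (340, 56), (343, 56), (346, 55), (349, 55)]
[0.57143638 0.29266536 0.07220783] 1673 [0.56778516 0.29312709 0.073     ]
```

View pics/btn.png

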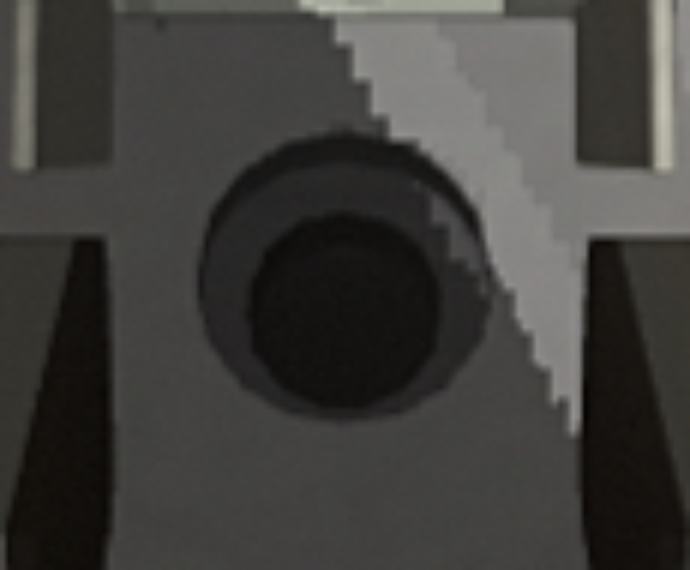

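```bash
cat >> h.py <<'E'
QW=q_down(-np.pi/2)
def knob(s,guess,rad=.05):
    P=cloud(s); Q=P.reshape(-1,3); px=s["pixels"].reshape(-1,3)
    hsv=cv2.cvtColor(s["pixels"],cv2.COLOR_RGB2HSV).reshape(-1,3)
    ok=(np.hypot(Q[:,0]-guess[0],Q[:,1]-guess[1])<rad)&(hsv[:,0]>20)&(hsv[:,0]<36)&(hsv[:,1]>140)
    return Q[ok]
E
python3 - <<'E'
from h import *
manip.set_gripper(0.085)
manip.movep([0.46,0.03,.30],QW)
s=snap("wrist"); save(s,"w1.png")
for t in ["weight_500","weight_200a","weight_100"]:
    print(t,[(np.round(d["box"]).astype(int).tolist(),round(d["p"],2)) for d in manip.look_for("wrist",t)])
for n,g in dict(w500=(.474,-.037),small=(.440,.103)).items():
    Q=knob(s,g); 
    for lo,hi in ((.012,.03),(.036,.055)):
        q=Q[(Q[:,2]>lo)&(Q[:,2]<hi)].astype(np.float32)
        if len(q)>5:
            (c,r)=cv2.minEnclosingCircle(q[:,:2].copy()); print(n,lo,len(q),np.round(c,4),'d',round(2*r,4),q.mean(0).round(4))
np.savez('w1.npz',P=cloud(s),px=s["pixels"]); print(manip.get_t())
E
```

```text
weight_500 [([254, 290, 308, 345], 0.73), ([368, 151, 433, 217], 0.57), ([372, 252, 435, 310], 0.56)]
weight_200a [([228, 197, 272, 240], 0.92)]
weight_100 [([254, 290, 308, 345], 0.73), ([368, 151, 433, 217], 0.57), ([372, 252, 435, 310], 0.56)]
w500 0.012 2682 [ 0.4842 -0.0358] d 0.0792 [ 0.4743 -0.037   0.0209]
w500 0.036 198 [ 0.4714 -0.0377] d 0.0129 [ 0.4737 -0.0374  0.0428]
small 0.012 368 [0.44   0.1035] d 0.037 [0.4354 0.0952 0.0208]
20.7917
```

View pics/w1.png

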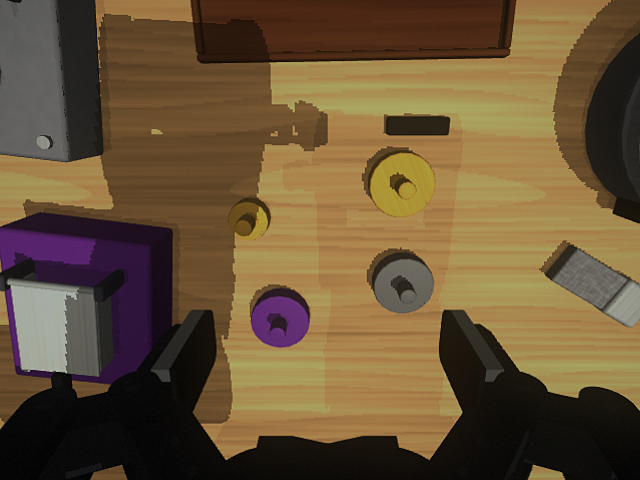

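```bash
cat >> h.py <<'E'
def disc(s,g,D,z0=0.0,rad=.045):
    P=cloud(s); Q=P.reshape(-1,3)
    ok=(np.hypot(Q[:,0]-g[0],Q[:,1]-g[1])<rad)&(Q[:,2]>z0+.014)&(Q[:,2]<z0+.030)
    q=Q[ok]
    # trim: fit center as circle of known diameter via robust mean of percentiles
    c=np.array(g[:2],float)
    from scipy.optimize import minimize
    f=lambda c: -np.sum(np.clip((D/2+.001-np.hypot(*(q[:,:2]-c).T))/.002,0,1))+ .0*0
    for _ in range(2):
        c=minimize(f,c,method='Nelder-Mead',options=dict(initial_simplex=[c,c+[.006,0],c+[0,.006]])).x
    k=Q[(np.hypot(Q[:,0]-c[0],Q[:,1]-c[1])<.02)&(Q[:,2]>z0+.036)&(Q[:,2]<z0+.06)]
    return c,len(q),(k.mean(0) if len(k) else None),len(k),np.ptp(q[:,:2],axis=0)
E
python3 - <<'E'
from h import *
s=snap("wrist")
print(disc(s,(.474,-.037),.06)); print(disc(s,(.440,.103),.038,rad=.03)); print(disc(s,(.440,.103),.032,rad=.03))
E
```

```text
(array([ 0.47433096, -0.03677245]), 3096, array([ 0.4745756 , -0.03652816,  0.04227217]), 285, array([0.05957291, 0.05893003]))
(array([0.44074859, 0.10362814]), 962, array([0.44111517, 0.10345072, 0.04223008]), 268, array([0.03775168, 0.03762197]))
(array([0.44354739, 0.10181399]), 962, array([0.44111517, 0.10345072, 0.04223008]), 268, array([0.03775168, 0.03762197]))
```

Run:
```python
from h import *
manip.movep([0.50,-0.22,.33],QW)
s=snap("wrist"); save(s,"pan1.png"); P=cloud(s); Q=P.reshape(-1,3)
ok=(Q[:,2]>.062)&(Q[:,2]<.095)&(np.hypot(Q[:,0]-.538,Q[:,1]+.289)<.13); q=Q[ok].astype(np.float32)
(c,r)=cv2.minEnclosingCircle(q[:,:2].copy()); print(c,2*r,np.median(q[:,2]),len(q))
st=snap("top"); Pt=cloud(st).reshape(-1,3); ok=(Pt[:,2]>.062)&(Pt[:,2]<.095)&(np.hypot(Pt[:,0]-.538,Pt[:,1]+.289)<.12); q=Pt[ok].astype(np.float32); (c,r)=cv2.minEnclosingCircle(q[:,:2].copy()); print('top',c,2*r,np.median(q[:,2]))
Q=Pt; ok=(Q[:,2]<.013)&(Q[:,2]>.0)&0
print(manip.get_t())
save(st,"top3.png",(100,130,500,390),2)
```

```text
(0.5351256132125854, -0.28823423385620117) 0.1930505484342575 0.0729799 45182
top (0.5370188355445862, -0.2768755555152893) 0.1740206778049469 0.07312673
21.9417
```

View pics/pan1.png

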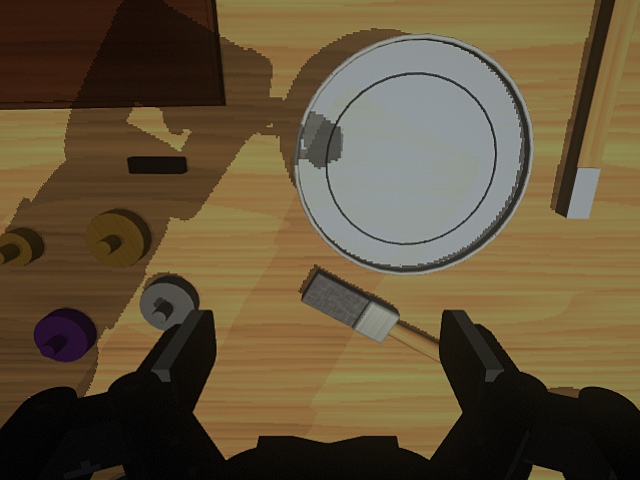

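Run:
```python
from h import *
s=snap("wrist"); print(at_z(s,[(411,158),(326,158),(497,158),(411,73),(411,244)],.072).round(4))
# tray
P=cloud(snap("top")).reshape(-1,3)
d=[(268,195),(352,195),(268,237),(352,237),(263,190),(357,190),(263,243),(357,243)]
st=snap("top"); print(at_z(st,d,.012).round(3))
W=np.array([.4744,-.0368])
manip.set_gripper(0.04,30)
manip.movep([W[0],W[1],.20],QW)
s=snap("wrist"); save(s,"w5.png"); print(disc(s,W,.06))
```

```text
[[ 0.5401 -0.2878  0.072 ]
 [ 0.5399 -0.2175  0.072 ]
 [ 0.5402 -0.3589  0.072 ]
 [ 0.6051 -0.2832  0.072 ]
 [ 0.4646 -0.2931  0.072 ]]
[[ 0.71   0.128  0.012]
 [ 0.716 -0.105  0.012]
 [ 0.592  0.123  0.012]
 [ 0.598 -0.106  0.012]
 [ 0.724  0.143  0.012]
 [ 0.73  -0.118  0.012]
 [ 0.575  0.136  0.012]
 [ 0.581 -0.12   0.012]]
(array([ 0.454525  , -0.00708125]), 2603, array([ 0.45117958, -0.00168382,  0.04200799]), 508, array([0.04769004, 0.03880648]))
```

View pics/w5.png

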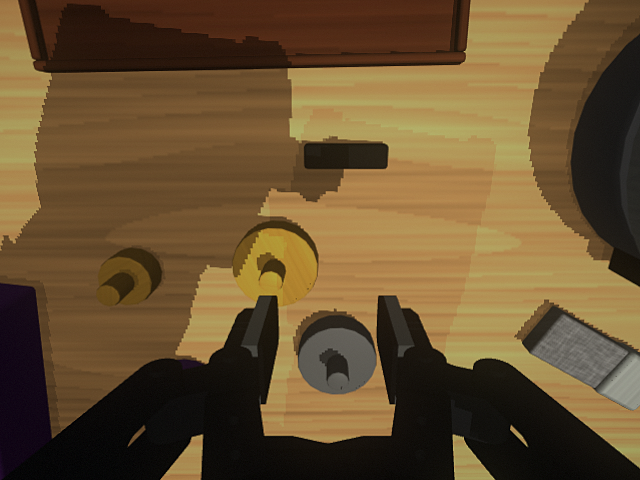

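Run:
```python
from h import *
s=snap("wrist"); c=disc(s,(.451,-.002),.06); print(c)
W=c[0]
manip.movep([W[0],W[1],.20],QW)
s=snap("wrist"); save(s,"w6.png"); print(disc(s,W,.06),manip.get_t())
s=snap("top");print(disc(s,W,.06)); save(s,"top4.png",(100,130,500,390),2)
```

```text
(array([ 0.45057261, -0.00147115]), 4698, array([ 0.45117448, -0.00168991,  0.04209096]), 497, array([0.05956655, 0.05949077]))
(array([ 0.4504149 , -0.00113402]), 5305, array([ 0.45086907, -0.00114783,  0.04217484]), 523, array([0.0594209 , 0.05901906])) 23.9417Traceback (most recent call last):
  File "<stdin>", line 6, in <module>
  File "h.py", line 79, in disc
    return c,len(q),(k.mean(0) if len(k) else None),len(k),np.ptp(q[:,:2],axis=0)
                                                           ~~~~~~^^^^^^^^^^^^^^^^
    return _methods._ptp(a, axis=axis, out=out, **kwargs)
           ~~~~~~~~~~~~~^^^^^^^^^^^^^^^^^^^^^^^^^^^^^^^^^
    umr_maximum(a, axis, None, out, keepdims),
    ~~~~~~~~~~~^^^^^^^^^^^^^^^^^^^^^^^^^^^^^^
ValueError: zero-size array to reduction operation maximum which has no identity
```

View pics/w6.png

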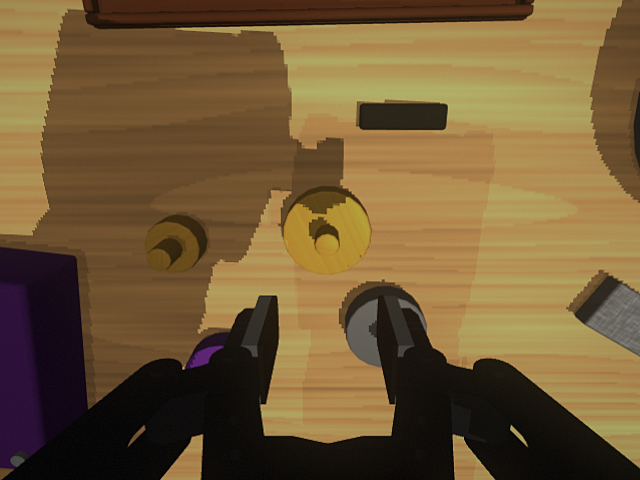

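Run:
```python
from h import *
x,y=.4507,-.0012
manip.line_to([x,y,.0995],v=.1)
print(ft()); manip.set_gripper(0.0,40); print(manip.get_opening(),ft())
f0=ft()
manip.line_to([x,y,.16],v=.08); print(ft(),manip.get_opening())
manip.line_to([x,y,.24],v=.15)
manip.sleep(.2);print(ft(),manip.get_opening())
s=snap("wrist"); save(s,"w7.png"); print(manip.get_t())
```

```text
[-0.13 -0.27  0.51]
0.014069727429173113 [-1.4   1.43  4.96]
[-0.14  1.07 -4.08] 0.01387568736124503
[-0.45 -0.02 -5.35] 0.013978981035579185
27.3417
```

View pics/w7.png

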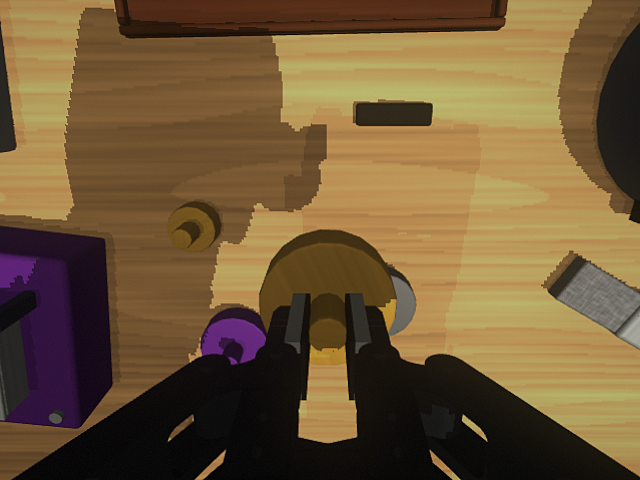

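```bash
cat >> h.py <<'E'
PC=np.array([.5351,-.2882])
def lower(x,y,zc,wt,maxdrop):
    f0=ft()[2]; z=zc+.003
    manip.line_to([x,y,zc+.012],v=.08); f0=np.mean([manip.get_ft_force()[2] for _ in range(5)])
    while True:
        manip.line_to([x,y,z],v=.02); manip.sleep(.1)
        f=np.mean([manip.get_ft_force()[2] for _ in range(5)])-f0; print(round(z-zc,4),round(f,2))
        if f>wt*.9 or z<zc-maxdrop: break
        z-=.001
E
python3 - <<'E'
from h import *
x,y=PC[0]-.022,PC[1]
manip.movep([x,y,.24],QW)
lower(x,y,.1715,4.9,.0045)
manip.set_gripper(0.04,20); print(ft(),manip.get_t())
z=manip.get_eef_pos()[2]
manip.line_to([x,y,z+.05],v=.06); manip.line_to([x,y,.26],v=.15)
s=snap("wrist"); save(s,"p2.png"); print(disc(s,(x,y),.06,z0=.068))
E
```

```text
0.003 -0.72
0.002 0.71
0.001 -0.17
0.0 0.79
-0.001 2.6
-0.002 2.57
-0.003 4.7
[-1.05 -0.15 -0.24] 32.4917
(array([ 0.51264058, -0.28849882]), 5641, array([ 0.51315923, -0.28846039,  0.11021839]), 555, array([0.05909937, 0.05897893]))
```

View pics/p2.png

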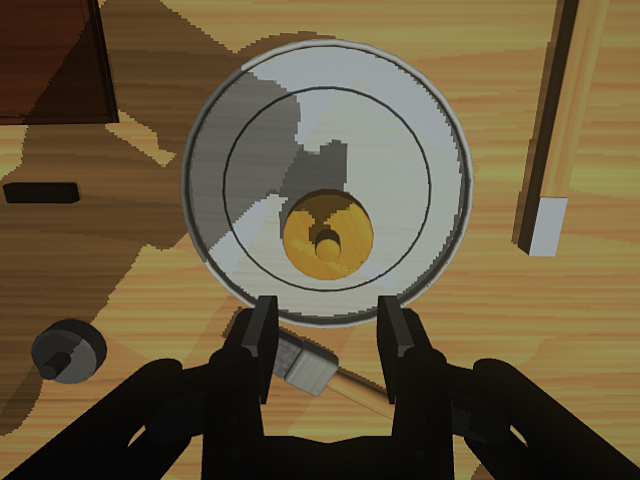

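Run:
```python
from h import *
manip.movep([.4407,.1036,.22],QW)
s=snap("wrist"); save(s,"w8.png"); c=disc(s,(.4407,.1036),.038,rad=.03); print(c)
x,y=(c[0]+c[2][:2])/2
assert abs(x-.4407)<.004 and abs(y-.1036)<.004
manip.line_to([x,y,.1005],v=.12)
manip.set_gripper(0.0,40); print(manip.get_opening(),ft())
manip.line_to([x,y,.15],v=.08); manip.line_to([x,y,.24],v=.15)
print(ft(),manip.get_opening()); s=snap("wrist"); save(s,"w9.png"); print(manip.get_t())
```

```text
(array([0.44080792, 0.10424528]), 1586, array([0.44122208, 0.10425773, 0.04229927]), 452, array([0.03729187, 0.03705537]))
0.014095198926036619 [-0.52  1.42  6.27]
[ 0.09 -0.05 -2.45] 0.014031355060176885
38.55
```

View pics/w9.png

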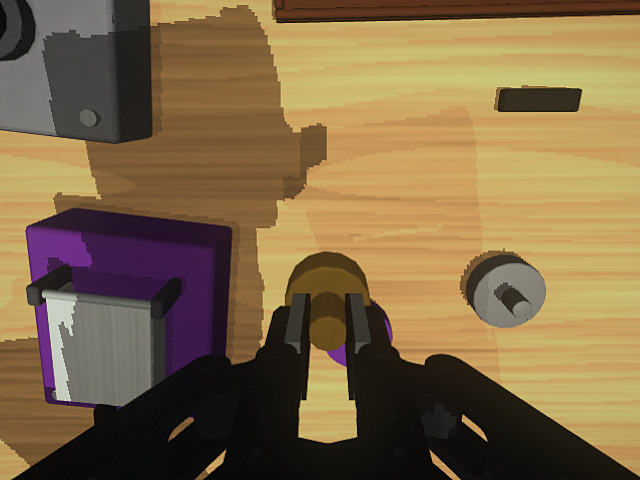

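Run:
```python
from h import *
x,y=PC[0]+.036,PC[1]
manip.movep([x,y,.25],QW)
lower(x,y,.1685,1.96,.002)
manip.set_gripper(0.036,20); print(ft(),manip.get_t())
z=manip.get_eef_pos()[2]
manip.line_to([x,y,z+.05],v=.06); manip.line_to([x-.03,y,.28],v=.15)
s=snap("wrist"); save(s,"p3.png"); print(disc(s,(x,y),.038,z0=.066,rad=.03)[0],disc(s,(.513,-.2885),.06,z0=.066,rad=.033)[0])
```

```text
0.003 -0.32
0.002 0.04
0.001 0.38
0.0 0.51
-0.001 2.81
[-0.04 -0.23 -1.04] 43.5333
[ 0.57041522 -0.28834261] [ 0.51279168 -0.28855436]
```

View pics/p3.png

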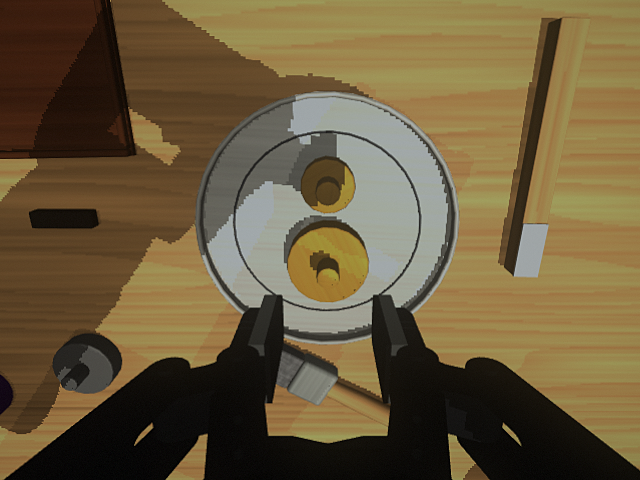

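```bash
sed -i 's/if f\[2\]>14: break/if f[2]>12: break/; s/z-=.0015 if z<-.004 else .003/z-=.001 if z<0 else .003/' h.py
python3 - <<'E'
from h import *
manip.movep(BT+[0,0,.24],q_down(yaw))
press()
s=snap("side"); save(s,"side5.png"); s=snap("top"); save(s,"top5.png",(100,130,500,390),2); print(manip.get_t())
E
```

```text
f0 [-0.09  0.55  0.44]
0.006 [-0.43 -0.78 -0.47] 0.07899644042933919
0.003 [ 0.1  -0.93  1.18] 0.07603964986491908
0.0 [-0.1   0.16  2.34] 0.07305416738413102
-0.003 [-1.17 -0.52  8.83] 0.0706120864715911
-0.004 [-3.92 -3.06 16.49] 0.07043256819430098
hold [-3.86 -2.04 15.09]
52.0417
```

View pics/side5.png

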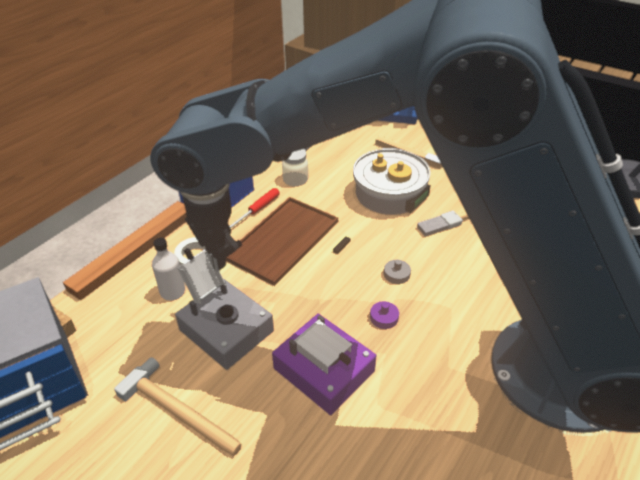

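Run:
```python
from h import *
manip.set_gripper(0.036,20)
x,y=.5706,-.2884
manip.movep([x,y,.26],QW)
s=snap("wrist"); save(s,"p4.png"); c=disc(s,(x,y),.038,z0=.066,rad=.03); print(c); c5=disc(s,(.513,-.2885),.06,z0=.066,rad=.033); print(c5[0])
assert np.hypot(*(c[0]-[x,y]))<.004
manip.line_to([x,y,.1680],v=.1)
manip.set_gripper(0.0,40); print(manip.get_opening(),ft())
manip.line_to([x,y,.20],v=.04); manip.line_to([x,y,.26],v=.15)
print(ft(),manip.get_opening()); 
tx,ty=.655,.05
manip.movep([tx,ty,.20],QW)
s=snap("wrist"); save(s,"p5.png"); print(manip.get_t())
```

```text
(array([ 0.57065947, -0.28841815]), 1959, array([ 0.57115812, -0.2884075 ,  0.10850253]), 555, array([0.04811735, 0.03704341]))
[ 0.51291375 -0.28855423]
0.013757353130787148 [ 1.01 -0.34  1.52]
[ 0.06 -0.17 -1.81] 0.013757961019238795
58.8917
```

View pics/p5.png

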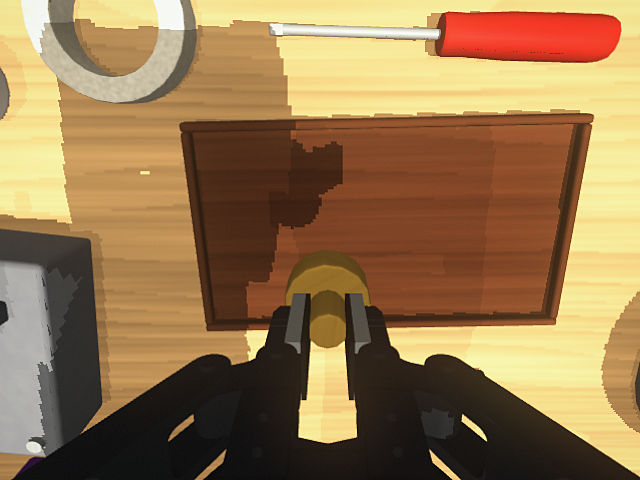

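Run:
```python
from h import *
s=snap("wrist"); print(at_z(s,[(182,125),(592,117),(556,320),(208,328)],.015).round(3), toolT()[:3,3])
```

```text
[[ 0.724  0.14   0.015]
 [ 0.729 -0.116  0.015]
 [ 0.586 -0.12   0.015]
 [ 0.579  0.137  0.015]] [0.65516638 0.04862894 0.20022939]
```

```bash
cat >> h.py <<'E'
def place_tray(x,y,zc,wt):
    lower(x,y,zc,max(wt,1.8)+.8,.005)
    manip.set_gripper(0.036,20); z=manip.get_eef_pos()[2]; print('rel',z,ft())
    manip.line_to([x,y,z+.05],v=.06); manip.line_to([x,y,.24],v=.15)
    s=snap("wrist"); return s
E
python3 - <<'E'
from h import *
s=place_tray(.655,.05,.1077,1.96); save(s,"t1.png"); print(disc(s,(.655,.05),.038,z0=.006,rad=.03)[:3])
x,y=.5130,-.2885
manip.movep([x,y,.26],QW)
s=snap("wrist"); c=disc(s,(x,y),.06,z0=.068); print(c[:3])
assert np.hypot(*(c[0]-[x,y]))<.004
manip.line_to([x,y,.1700],v=.1)
manip.set_gripper(0.0,40); print(manip.get_opening(),ft())
manip.line_to([x,y,.20],v=.04); manip.line_to([x,y,.26],v=.15)
print(ft(),manip.get_opening())
manip.movep([.655,-.045,.20],QW)
s=place_tray(.655,-.045,.1700-.068+.006,4.9); save(s,"t2.png"); print(disc(s,(.655,-.045),.06,z0=.006)[:3],manip.get_t())
E
```

```text
0.003 -1.08
0.002 -0.04
0.001 -0.72
0.0 6.39
rel 0.10767551162551546 [ 0.47 -0.39 -0.88]
(array([0.65484319, 0.05006393]), 1467, array([0.65529127, 0.05008788, 0.04825109]))
(array([ 0.51265392, -0.28848942]), 5607, array([ 0.51312398, -0.28848468,  0.11033519]))
0.013917800806711655 [1.56 1.73 0.01]
[ 0.24 -0.34 -5.71] 0.013606158821333255
0.003 -0.79
0.002 -0.02
0.001 0.9
0.0 10.51
rel 0.10809955215349695 [-0.5   1.37  0.61]
(array([ 0.65432999, -0.04525055]), 4310, array([ 0.65478814, -0.04520335,  0.04820329])) 74.25
```

View pics/t2.png

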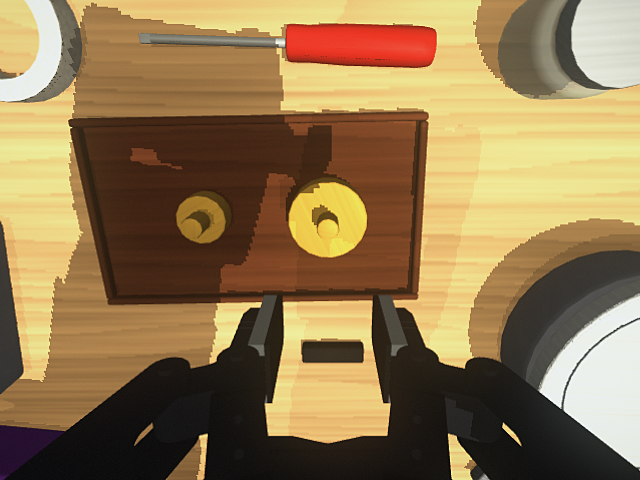

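Run:
```python
from h import *
manip.set_gripper(0.032,20)
p=tabpose(2.0)
manip.movep(p+[0,0,.09],QB)
s=snap("wrist"); save(s,"g1.png")
manip.line_to(p+[0,0,.001],v=.08); print(ft())
manip.set_gripper(0,20); print(manip.get_opening(),ft())
s=snap("wrist"); save(s,"g2.png"); print(manip.get_t())
```

```text
[0.26 0.46 0.38]
0.008857147139093996 [-0.59  0.04  2.02]
77.4167
```

View pics/g2.png

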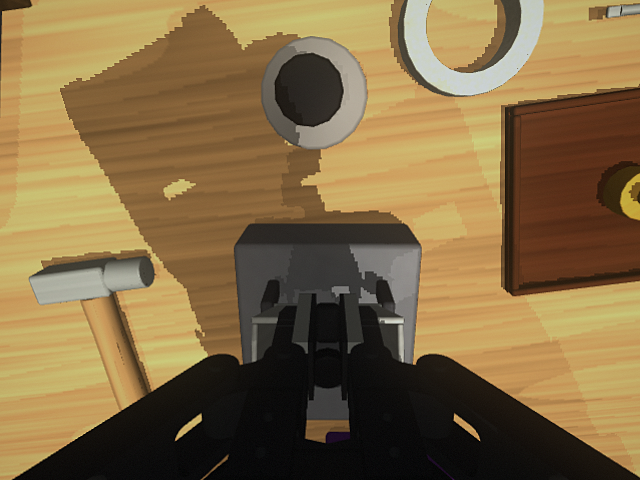

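Run:
```python
from h import *
for th in np.linspace(1.83,0.0,12):
    manip.line_to(tabpose(th),v=.08); print(round(th,2),ft(),round(manip.get_opening(),4))
manip.set_gripper(.032,20); manip.line_to(tabpose(0)+[0,0,.08],v=.1)
manip.movep([.45,.15,.36],QW); manip.sleep(.3)
for n in ["top","side","wrist"]:
    s=snap(n); save(s,"end_"+n+".png")
print(manip.get_t())
```

```text
1.83 [2.02 1.13 6.39] 0.0091
1.66 [2.36 1.34 5.65] 0.009
1.5 [-0.16  1.79  7.61] 0.0091
1.33 [-0.18  2.7   6.38] 0.0095
1.16 [-1.24  0.78  7.41] 0.0094
1.0 [-2.89  2.31  6.28] 0.0091
0.83 [-2.84  2.57  5.14] 0.0092
0.67 [-3.99  3.81  5.34] 0.0095
0.5 [-3.61  3.5   4.87] 0.0092
0.33 [-4.41  3.49  2.38] 0.0092
0.17 [-4.89  4.46  2.66] 0.0091
0.0 [-4.73  4.33  2.07] 0.0097
84.325
```

View pics/end_side.png

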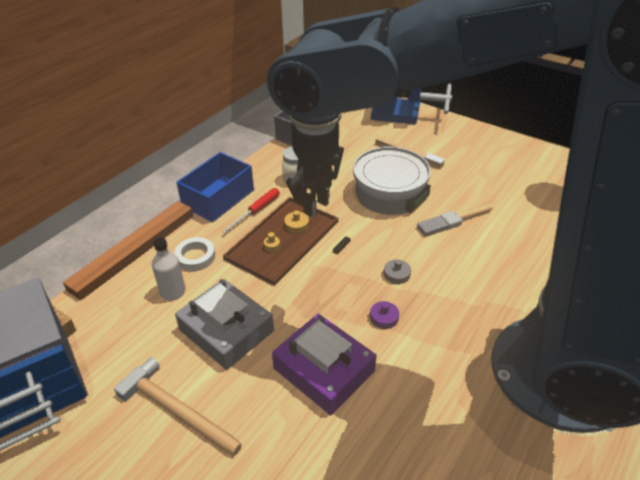

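View pics/end_wrist.png

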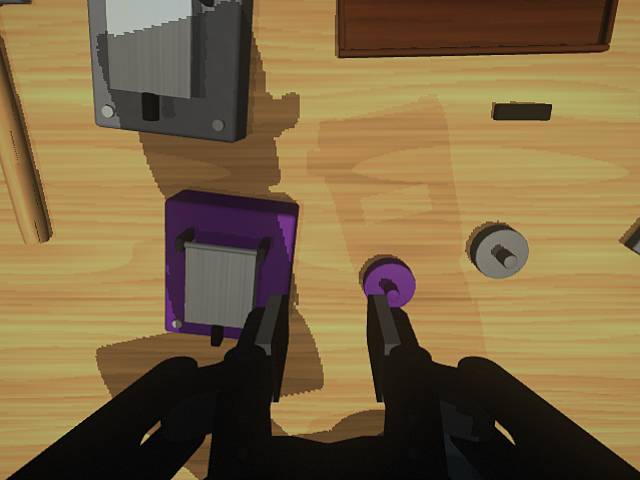

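View pics/end_top.png

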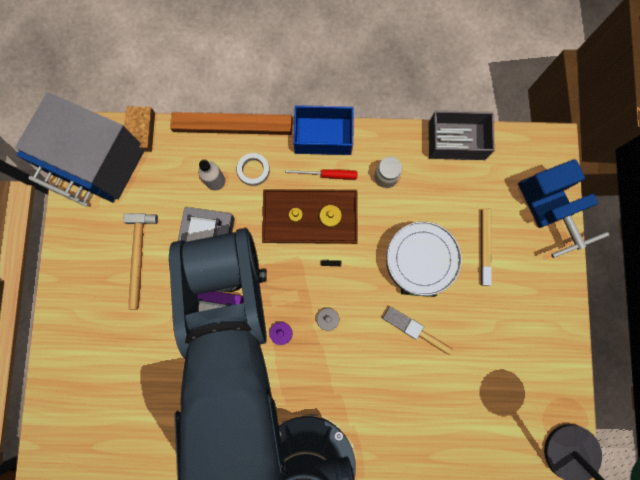

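The guard is shut, both brass weights stand in the tray at top-camera pixels (296,214) and (331,215), the pan is empty, and the rest is in its starting place. Handing in.

Run:
```python
from h import *
print(manip.finish_job())
```

```text
the job is handed in; nothing more can be done
None
```

The calibration is done and handed in at about 84 s of the 210 s allowed. No verdict was reported.

- **Zero:** I opened the grey box's guard until it stayed up by itself. With the pan empty I pressed the button to its hard stop, about 6 mm of travel and 33 N.
- **Weights:** Only two brass weights were on the bench, the 500 g and one 200 g, told apart by its 38 mm disc. The 500 g had been knocked aside during the run, so I found it again before picking it up.
- **On the pan:** Both stood together about the centre, with their outer edges 52 to 54 mm from it, inside the 70 mm circle. I let go of them and pressed the button to the same stop again, at about 15 N.
- **Putting away:** Both weights went into the tray and I swung the guard shut by its tab.

The last pictures show both weights upright in the tray, the guard down, the pan empty and nothing else disturbed.

- **Button height:** The tool met the button about 3 mm higher than the listed 73 mm. I put this down to the fingertips reaching further when fully closed. The travel, the spring force and the bezel height all point to a full press, but there was no direct reading of the button.
- **Tray contact:** When I set the weights down, the tray took brief forces of about 6 N and 10 N.

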